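# Shut down the paint air, lock it and open the paint cup

### The arm

A 7-joint arm with a two-finger parallel gripper is mounted at the origin on the work surface. World frame = base frame: x ahead of the robot, y to its left, z up, the work surface at z = 0. Lengths are in m, angles in rad, forces in N, time in s.
With the tool pointing down it reaches from about 0.35 to 0.9 m from the base axis. Payload 7.2 kg.
Tool frame: the origin (TCP) lies at the very end of the fingers, on their centre line; the grasp point (between the pads) lies grasp_offset behind it (grasp_offset is the distance from the TCP to the grasp point, in m); z points along the fingers, y is the line along which they close (so a half turn about z gives the same grasp; the last joint's range is limited). The gripper opens to 85 mm and grips with 20 to 120 N. Pads are 22 mm wide; open, the fingers measure 114 mm over their backs; the gripper's body (76 mm by 85 mm) begins 54 mm behind the grasp point. The pads swing forward as they close: fully open they stand 13 mm farther back than shut.
Start: joints at [-1.189, 0.411, -0.013, 1.596, 0.006, 1.134, -0.082], TCP at [0.272, 0.563, 0.231] pointing down, gripper open.
Joint ranges: [-2.95, 2.95], [-0.29, 1.99], [-1.47, 1.44], [0.14, 2.54], [-1.03, 4.17], [0.13, 1.85], [-2.86, 2.86]. Speed limits (rad/s): [2.39, 2.39, 3.01, 3.01, 3.14, 3.14, 3.14].

### API

Orientations are given as [roll, pitch, yaw] about the fixed x, y, z axes, in that order (R = Rz(yaw) Ry(pitch) Rx(roll)).
In Python, from bench import state, grab_frame, finish_job, boxes_of, grasp_offset gives the robot as it stands.
- The arm moves only by the tool arm_command, never from a script. Its argument "targets" is a list of rows, each a list of 3 entries, a list of its own where there are three numbers: the turn, a rotation vector about the tool's x, y, z in units of 2 pi rad (1.0 is 2 pi rad), then the shift along the tool's x, y, z in units of 0.3 m (1.0 is 0.3 m), then the opening, from 0 (shut) to 1 (fully open). A call has 1 to 8 rows; each row shifts and turns the commanded pose from where the row before left it, along the tool's axes as they then stand; what a row does not reach is not made up. A row lasts 1/10 s, in which the tool goes at most 50 mm and 8.59 degrees, less where a joint would pass 70% of its speed; a pose out of reach is approached as far as the arm can. A call with a number of a shift or a turn outside -1 to 1 is refused whole. A call with a gripper value outside its range is refused whole. The fingers move at their own pace and stop on an object; the grip force is fixed at half the most. Time passes only in rows, so rows that do not move let the fingers close. It gives the time, the measured TCP pose, the force, the opening and the grip force at its end, in the units of the state.
- state(): the state, without advancing time (a new reading comes with each control period).
- grab_frame(name): name is "scene" or "top" or "wrist"; returns a dict with "pixels" (384x512x3 uint8, red, green, blue), "intrinsics" (3x3 intrinsics, pixels), "D" ([k1, k2, p1, p2, k3] as OpenCV has them; the pictures are not rectified), "R" (3x3) and "t" (3): a world point X has camera coordinates R X + t. Camera axes: x right, y down, z forward; pixel columns grow to the right and rows downward; lengths in m; the calibration is good to about 2 mm. A picture is of the moment at which its call begins. There is no depth.
- finish_job(): hands the job in; it is judged then, once.
Trained networks look in the newest picture that a camera, given by its name, has taken for a name from the list of things; names that differ only in an ending like _2 or _b are one class to them, and where a whole thing is asked for, a point or a joint stands for the part that bears it (a point fixed in the world has none). Each returns a list of dicts, best first, with "confidence" (0 to 1); they miss things now and then, are a little off and sometimes report something else, mostly with a low value. They report only what shows in the picture. A call takes as long as a camera call. They do not tell look-alikes from the thing itself.
- boxes_of(camera, query): "bbox" ([left, top, right, bottom] in pixels, round what is visible of it).
The state is a dict: "time_s": time; "joint_positions": joint angles; "joint_vel": joint speeds; "effort": joint torques, N m; "tool_pos": TCP position; "ee_rot": TCP orientation; "force": force on the tool from outside, world axes, zero at the start; "wrist_torque": the same for the moment, N m; "opening": finger opening in m; "grip_force": force on a finger pad.
Only numpy, scipy, OpenCV 4.12 (cv2) and the standard library are available. Lean on these libraries where they do the work, as an engineer would, in place of code of your own. Each camera call takes 0.05 s, during which the arm holds its last target. There are 200 camera calls.

### The job

The paint cup on the small compressor rig has to be opened: turn the black regulator knob anticlockwise until its white pointer is on the green zero mark, then slide the yellow lock fully home under the knob so that the air stays off. Then unscrew the tight red cap anticlockwise just until its threads let go, leaving the cup braced down in its square seat and never lifting it. Finish while still holding the cap in the gripper, level and centred over the cup, its lower edge about 2 cm above the mouth so that it drips back in, and leave everything else where it stands.

Things in the scene. Friction and masses are not known exactly. Their poses are not given: they have to be found in the camera images.
- rig: Compressor rig, fixed to the desk where it stands: dark steel base plate 270 mm (x) by 400 mm (y), 6 mm thick, z up. Origin on the desk surface. In its own frame: the regulator stands on the axis x 0, y -120 mm; the seat for the paint cup is centred at x 0, y +120 mm; a blue air receiver (100 mm thick, top 118 mm above the desk, its axis 137 mm behind on the +x side) lies along y, with a pump on its middle reaching 187 mm. The rig stands at any yaw up to about 0.4 rad
- knob_grip (a point): Point on the axis of the black ribbed regulator knob, at the height to grip it: 147 mm above the desk. The grip is a cylinder of 44 mm diameter from 127 to 161 mm above the desk; directly below it is a flange of 68 mm diameter (top at 126 mm) with one notch, and below that the white dial plate of 90 mm diameter. White pointer line on the knob's top and side, above the notch; this frame's x axis points along the pointer
- knob (a joint): Angle of the regulator knob, rad: 0 with pointer and notch on the middle of the green zero mark (a 30 mm green arc on the dial plate on the rig's -y side; the yellow lock's steel tongue points at its middle), growing clockwise seen from above. Turns past 0 without a stop (to -0.5), friction about 0.12 N m, stays where left. The lock enters only within about 0.12 rad of 0. Starts at 0.6 to 1.4
- lock_tab (a point): Middle of the upright thumb tab of the yellow slide lock, 142 mm above the desk: tab 26 mm wide (rig x), 8 mm thick (rig y), from 123 to 154 mm above the desk. It slides level along the rig's +y axis towards the knob, on a rail on the side of the regulator away from the cup; open, the tab stands about 79 mm from the knob's axis, home 63 mm
- lock (a joint): Travel of the slide lock, m: 0 open, 0.016 fully home with its tongue in the knob's notch (hard stop). Friction about 2 N, stays where it is left
- mouth (a point): Centre of the paint cup's mouth (top rim of its neck), 150 mm above the desk when the cup is in its seat; z up along the cup's axis. The mouth is 34 mm wide inside, the neck 41 mm outside. The metal cup (92 mm diameter, blue band, about 0.75 kg) is loose: its square steel foot of 84 mm sits 14 mm deep in a square steel seat that keeps it from turning but not from being lifted. Its shoulder begins 36 mm below the rim
- cup_foot (a point): Centre of the underside of the paint cup's foot, 6 mm above the desk when seated; z up
- cap_center (a point): Centre (half-way up) of the red ribbed screw cap: 62 mm diameter (63 mm over the ribs), 30 mm tall, 60 g. Screwed tight its centre is 2 mm below the cup's rim (148 mm above the desk), its top 163 mm and its lower edge 133 mm above the desk. Three-start thread, unscrews anticlockwise seen from above, rising 1.8 mm per rad, breakaway and turning torque about 0.5 N m, all the way at the same torque
- cap_rim (a point): Centre of the lower edge of the cap's skirt, 15 mm below its centre
- thread (a joint): How far the cap has been unscrewed from tight, rad: 0 tight. The threads let go at about 1.1 and the cap then lifts straight off (free between 1.2 and 1.6); at about 1.7 the next thread start catches again. It keeps its last value once the cap is lifted off
- tin: White paint tin, 100 mm diameter, 112 mm tall, bystander; origin at its underside
- spare_jar: Amber glass jar with a white lid, 68 mm diameter, 110 mm tall, bystander; origin at its underside
- tape: Roll of yellow masking tape, 104 mm diameter, 36 mm high, lying flat, bystander; origin at its underside
- brush: Paint brush lying on the desk, bystander
- knife: Filling knife (spatula) lying on the desk, bystander
- driver: Screwdriver lying on the desk, bystander
- nozzle: Brass spray nozzle, 26 mm diameter, 30 mm tall, standing on the rig's base plate in front of the copper pipe between regulator and cup, bystander; origin at its underside
Not all that is in view belongs to the job. What is meant by the part that bears cap_center is not pink or turquoise, and is the smaller of those in its own colour.

How it is judged:
On the way, in this order (a step that is already met when the one before it is completed fails the run):
1. the regulator pointer is on the green zero mark (within 0.15 rad), lock still open (value of joint knob between -0.15 and 0.15 rad and value of joint lock below 0.006 m), for 0.2 s.
2. the lock is slid home (13 mm or more) with the pointer on the mark (value of joint lock above 0.013 m and value of joint knob between -0.15 and 0.15 rad), for 0.2 s.
3. the cap is unscrewed until its threads let go (value of joint thread above 1 rad), for 0.1 s.
At the end, for the whole second after the job is handed in: Knob within 0.15 rad of the mark, lock 13 mm or more in; cap unscrewed (over 1.0 rad), gripped (over 2 N), touching nothing else, level within 0.2 rad, its lower edge 8 to 40 mm above the mouth and within 15 mm of its axis; cup seated within 6 mm, upright within 0.08 rad (all of step 2 and value of joint thread above 1 rad and z of cap_rim in the frame of mouth between 0.008 and 0.04 m and horizontal distance between cap_rim and mouth below 0.015 m and angle between cap_rim's own z axis and vertical below 0.2 rad and contact force between the fingers and cap above 2 N and contact force between cap and cup below 0.2 N and contact force between cap and rig below 0.2 N and distance of cup_foot from where it was at the start of the episode below 0.006 m and angle between mouth's own z axis and vertical below 0.08 rad); the arm keeps its last pose, push and grip.
It fails at once if the paint cup is lifted or shoved in its seat by more than 8 mm, or tipped by more than 0.12 rad (distance of cup_foot from where it was at the start of the episode above 0.008 m or angle between mouth's own z axis and vertical above 0.12 rad).
It fails at once if the cap is turned far past where the threads let go, into the next thread start (over 1.68 rad) (value of joint thread above 1.68 rad).
It fails at once if a bystander is moved by more than 30 mm (distance of any of tin, spare_jar, tape, brush, knife, driver, nozzle from where it was at the start of the episode above 0.03 m).
It also fails if it takes over 58 s, if anything falls off the work surface, if the arm or the gripper's body presses on something with over 40 N, if the wrist force passes 120 N, or if a joint passes its speed limit or range.

## Working session

There is one attempt and no reset: what is moved stays moved. The work goes in short steps, Python scripts to look and compute and a tool call to move; the robot and the scene stay as the last step left them, time stands still between calls to the robot, and variables do not carry over. Pictures are saved under pics/ and viewed, at most 12 in all, crops included, and the job is handed in when it is done.

Besides the shell and the picture viewer there is one more tool, called after ">>>" as a command line: name --argument value ..., lists and objects as JSON in quotes. arm_command: Moves the arm, as the interface text tells. Its arguments: {"type":"object","properties":{"targets":{"type":"array","items":{"type":"array"}}},"required":["targets"]}

```bash
mkdir -p pics; ls; python3 - <<'E'
from bench import *
import cv2,numpy as np
s=state();print({k:np.round(v,3).tolist() for k,v in s.items()}, grasp_offset)
for c in("scene","top"):
    f=grab_frame(c);cv2.imwrite(f"pics/{c}0.png",cv2.resize(f["pixels"][:,:,::-1],(800,600)))
    print(c,np.round(f["intrinsics"],1).tolist(),f["D"],np.round(f["R"],3).tolist(),f["t"])
    for q in("cap_center","knob","lock_tab","mouth","nozzle","tin","spare_jar"):
        print(q,[(np.round(b["bbox"]).tolist(),round(b["confidence"],2)) for b in boxes_of(c,q)][:4])
E
```

```text
pics
{'time_s': 0.0, 'joint_positions': [-1.189, 0.412, -0.013, 1.597, 0.006, 1.134, -0.082], 'joint_vel': [0.0, 0.0, 0.0, -0.001, -0.0, -0.001, 0.001], 'effort': [0.0, -60.061, 0.683, -29.94, 0.014, 0.011, -0.0], 'tool_pos': [0.272, 0.562, 0.23], 'ee_rot': [-3.14, 0.0, 2.692], 'force': [-0.503, -0.942, -0.42], 'wrist_torque': [0.009, 0.002, -0.008], 'grip_force': 0.0, 'opening': 0.086} 0.0187
scene [[356.1, 0.0, 259.1], [0.0, 356.1, 195.9], [0.0, 0.0, 1.0]] [-0.08590516  0.          0.          0.          0.        ] [[-0.493, 0.87, -0.013], [0.513, 0.278, -0.812], [-0.702, -0.407, -0.584]] [ 0.2985914  -0.20148217  1.59166482]
cap_center [([291.0, 286.0, 327.0, 318.0], 0.95), ([266.0, 193.0, 291.0, 212.0], 0.72), ([321.0, 224.0, 352.0, 259.0], 0.6), ([302.0, 257.0, 326.0, 282.0], 0.57)]
knob [([219.0, 164.0, 240.0, 182.0], 0.67), ([173.0, 158.0, 311.0, 280.0], 0.26)]
lock_tab [([214.0, 157.0, 221.0, 172.0], 0.67)]
mouth [([259.0, 208.0, 296.0, 247.0], 0.76)]
nozzle [([397.0, 216.0, 426.0, 254.0], 0.24)]
tin [([368.0, 243.0, 413.0, 298.0], 0.64)]
spare_jar [([400.0, 217.0, 426.0, 253.0], 0.69)]
top [[473.7, 0.0, 262.8], [0.0, 473.7, 188.5], [0.0, 0.0, 1.0]] [0.00480928 0.         0.         0.         0.        ] [[0.055, -0.998, -0.006], [-0.978, -0.053, -0.2], [0.2, 0.017, -0.98]] [-0.0144202   0.60594819  1.34417406]
cap_center [([184.0, 153.0, 207.0, 173.0], 0.94), ([233.0, 167.0, 258.0, 190.0], 0.85), ([176.0, 116.0, 202.0, 143.0], 0.82), ([173.0, 189.0, 202.0, 219.0], 0.7)]
knob [([308.0, 204.0, 337.0, 225.0], 0.87)]
lock_tab [([336.0, 217.0, 354.0, 231.0], 0.59)]
mouth [([230.0, 172.0, 262.0, 203.0], 0.76)]
nozzle [([274.0, 214.0, 284.0, 227.0], 0.37), ([104.0, 150.0, 148.0, 191.0], 0.21)]
tin [([104.0, 154.0, 148.0, 193.0], 0.85), ([308.0, 205.0, 338.0, 228.0], 0.36)]
spare_jar [([102.0, 212.0, 133.0, 239.0], 0.61)]
```

View pics/scene0.png

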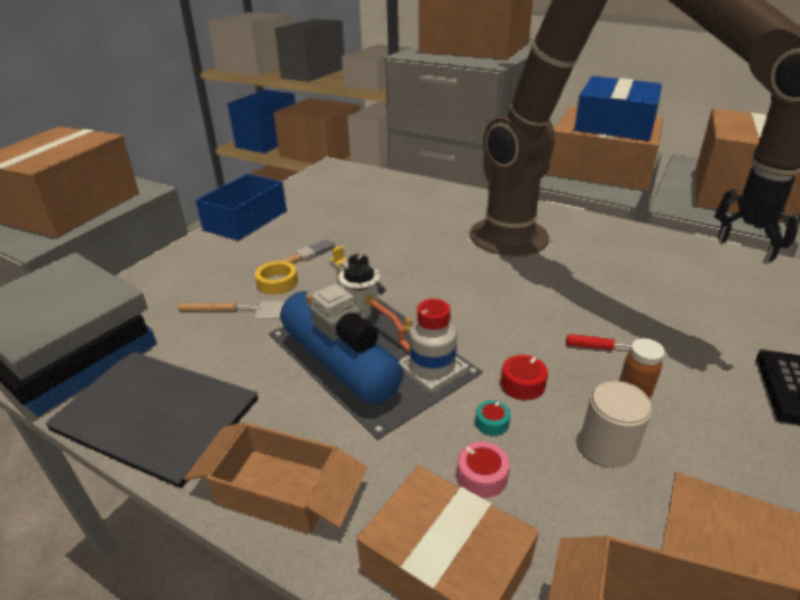

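View pics/top0.png

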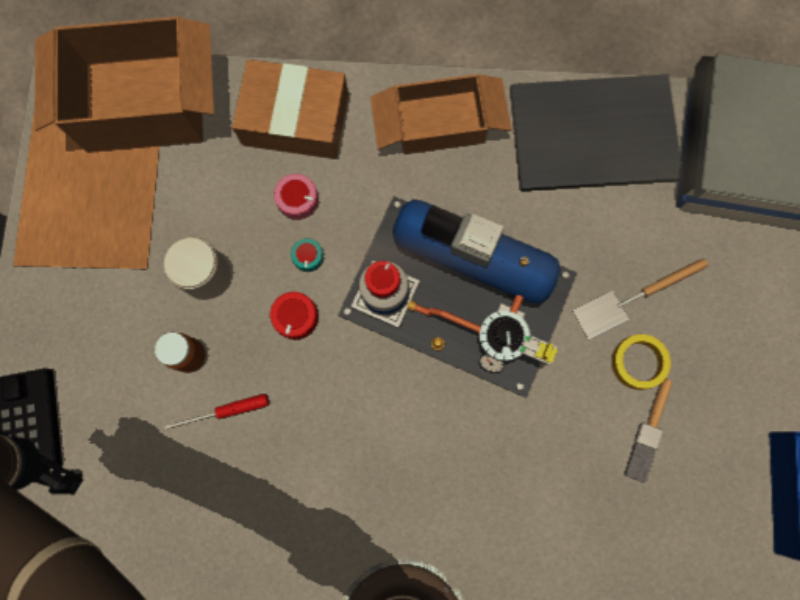

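The scene shows the rig with the red cap on the cup (433,313 in the scene view, 382,278 in top). The knob is at (507,335) and the yellow lock at (545,350) in top. The loose red, turquoise and pink rings are look-alikes. Next I compute positions.

```bash
cat > h.py <<'E'
import cv2,numpy as np
from bench import *
from scipy.spatial.transform import Rotation as Ro
def ray(f,uv,z):
    p=cv2.undistortPoints(np.array([[uv]],float),f["intrinsics"],f["D"])[0,0]
    R=np.array(f["R"]);c=-R.T@np.array(f["t"]);d=R.T@np.array([*p,1.]);return c+d*(z-c[2])/d[2]
def proj(f,X):
    return cv2.projectPoints(np.array(X,float).reshape(-1,1,3),cv2.Rodrigues(np.array(f["R"]))[0],np.array(f["t"],float),f["intrinsics"],f["D"])[0][:,0]
def show(f,name,box,k):
    l,t,r,b=box;cv2.imwrite(name,cv2.resize(f["pixels"][t:b,l:r,::-1],None,fx=k,fy=k,interpolation=cv2.INTER_CUBIC))
E
python3 - <<'E'
from h import *
f=grab_frame("top");g=grab_frame("scene")
im=f["pixels"].astype(int)
red=(im[...,0]>120)&(im[...,1]<60)&(im[...,2]<60)
m=np.zeros_like(red);m[160:195,228:262]=1
n,_,st,ce=cv2.connectedComponentsWithStats((red&m).astype(np.uint8));i=1+np.argmax(st[1:,4]);print(st[i],ce[i])
cap=ray(f,ce[i],.160)
print("cap top",cap,"scene",ray(g,(278,197),.163),ray(f,(245.5,178.5),.150))
kn=ray(f,(324.5,212.5),.155);print("knob",kn,"scene",ray(g,(229.5,172),.15))
print("lock",ray(f,(348,223.5),.15),"scene",ray(g,(217.5,164),.142))
# base plate corner pixels
for uv in((395,200),(573,274),(527,395),(342,314)):print(ray(f,np.array(uv)/1.5625,.006)[:2].round(3))
d=cap-kn;print("dist",np.hypot(d[0],d[1]),"yaw",np.arctan2(-d[0],d[1]))
show(f,"pics/top_reg.png",(225,150,365,255),5)
E
```

```text
[234 167  22  22 350] [244.08571429 177.68857143]
cap top [0.61334685 0.07033751 0.16      ] scene [0.61784444 0.07258182 0.163     ] [0.61349768 0.06684397 0.15      ]
knob [ 0.5288934  -0.15512907  0.155     ] scene [ 0.55274966 -0.13978367  0.15      ]
lock [ 0.50282912 -0.22061307  0.15      ] scene [ 0.51802116 -0.21316518  0.142     ]
[0.811 0.062]
[ 0.676 -0.3  ]
[ 0.433 -0.214]
[0.571 0.152]
dist 0.24076454488616073 yaw -0.35839531857309015
```

View pics/top_reg.png

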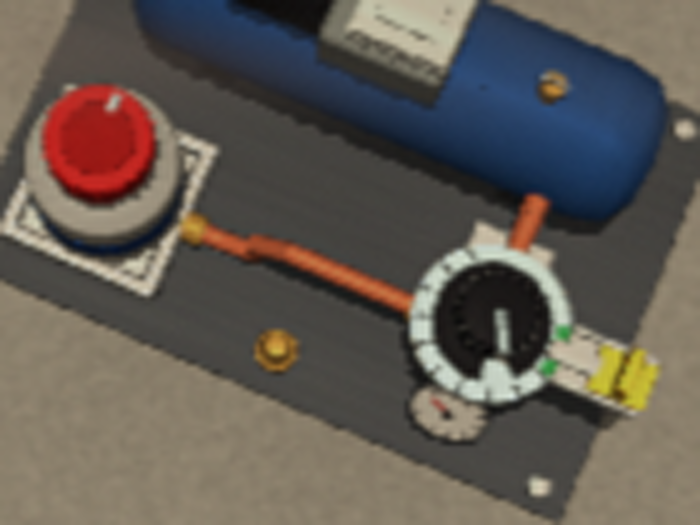

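The crop shows the knob at about (495,315), with its pointer about 1 rad clockwise of the lock direction. The green ticks and the yellow tab lie to its lower right, and the nozzle is at (276,348). Rig yaw is about -0.36. I'm moving above the regulator now.

>>> arm_command --targets '[[[0,0,0],[-0.113,-0.111,-0.025],1],[[0,0,0],[-0.113,-0.111,-0.025],1],[[0,0,0],[-0.113,-0.111,-0.025],1],[[0,0,0],[-0.113,-0.111,-0.025],1],[[0,0,0],[-0.113,-0.111,-0.025],1],[[0,0,0],[-0.113,-0.111,-0.025],1],[[0,0,0],[-0.113,-0.111,0],1],[[0,0,0],[-0.113,-0.111,0],1]]'

```text
time_s: 1.7
tool_pos: [0.4006, 0.2032, 0.2769]
ee_rot: [3.14, 0.001, 2.692]
force: [-0.1, 0.8, -0.7]
opening: 0.0853
grip_force: 0.0
```

>>> arm_command --targets '[[[0,0,0],[-0.113,-0.111,0],1],[[0,0,0],[-0.113,-0.111,0],1],[[0,0,0],[-0.113,-0.111,0],1],[[0,0,0],[-0.113,-0.111,0],1],[[0,0,0],[-0.113,-0.111,0],1],[[0,0,0],[-0.113,-0.111,0],1],[[0,0,0],[-0.113,-0.111,0],1],[[0,0,0],[-0.113,-0.111,0],1]]'

```text
time_s: 2.5
tool_pos: [0.529, -0.1546, 0.2766]
ee_rot: [3.141, 0.001, 2.692]
force: [1.4, 0.1, -0.5]
opening: 0.0857
grip_force: 0.0
```

>>> arm_command --targets '[[[0,0,0.0235],[0,0,0],1],[[0,0,0.0235],[0,0,0],1],[[0,0,0.0235],[0,0,0],1],[[0,0,0.0235],[0,0,0],1],[[0,0,0.0235],[0,0,0],1],[[0,0,0.0235],[0,0,0],1],[[0,0,0.0235],[0,0,0],1],[[0,0,0.0235],[0,0,0],1]]'

```text
time_s: 3.3
tool_pos: [0.5285, -0.1527, 0.2764]
ee_rot: [3.141, -0.0, 1.505]
force: [1.1, -0.7, -0.3]
opening: 0.0855
grip_force: 0.0
```

>>> arm_command --targets '[[[0,0,0.0235],[0,0,0],1],[[0,0,0.0235],[0,0,0],1],[[0,0,0],[0,0,0],1],[[0,0,0],[0,0,0],1]]'

```text
time_s: 3.7
tool_pos: [0.5286, -0.1526, 0.2763]
ee_rot: [3.142, 0.0, 1.22]
force: [0.2, 1.0, -0.6]
opening: 0.0855
grip_force: 0.0
```

```bash
python3 - <<'E'
from h import *
s=state();print(np.round(s["joint_positions"],2),s["tool_pos"],s["ee_rot"])
f=grab_frame("wrist");g=grab_frame("top")
show(f,"pics/w1.png",(0,0,512,384),1.5)
print(f["intrinsics"][0],f["D"],np.round(f["R"],3).tolist(),f["t"])
print(proj(f,[[.529,-.155,.161],[.503,-.221,.154]]).round())
for q in("knob","lock_tab"):
    print(q,[(np.round(b["bbox"]).tolist(),round(b["confidence"],2)) for b in boxes_of("wrist",q)][:3])
E
```

```text
[-0.44  0.3   0.81  1.76 -0.23  1.18  0.08] [ 0.52859236 -0.15261206  0.2762959 ] [3.14158646e+00 4.42644855e-05 1.21990787e+00]
[323.59372615   0.         255.28109822] [-0.08860529  0.          0.          0.          0.        ] [[0.939, -0.344, 0.002], [-0.326, -0.888, 0.323], [-0.11, -0.304, -0.946]] [-0.5482014  -0.01931496  0.43616818]
[[258. 187.]
 [256. 256.]]
knob [([221.0, 139.0, 300.0, 210.0], 0.61)]
lock_tab [([245.0, 212.0, 271.0, 264.0], 0.75)]
```

View pics/w1.png

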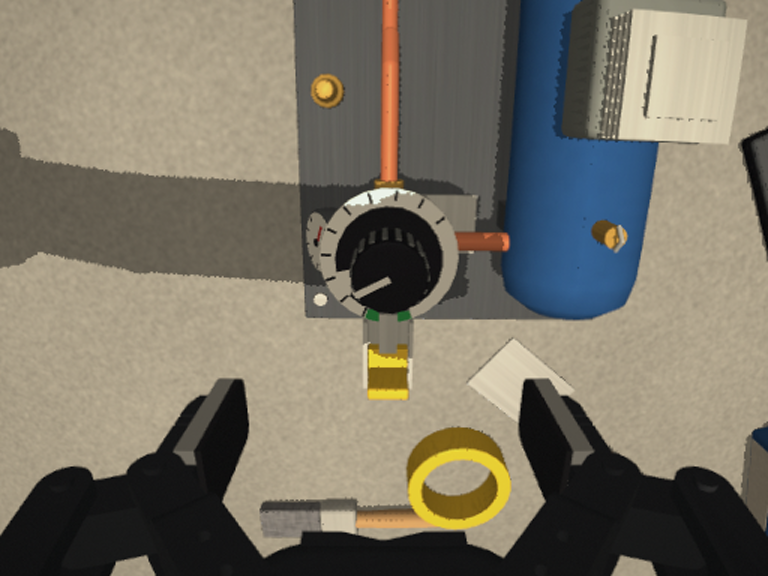

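The wrist view shows the knob top at about (391,279), with the pointer going to (354,299) down-left. The green marks are at (373,315) and (404,315), and the yellow tab at (388,372). I'm measuring these points exactly.

```bash
python3 - <<'E'
from h import *
f=grab_frame("wrist")
k=np.array
c=ray(f,k([391,279.])/1.5,.161);e=ray(f,k([355,298.])/1.5,.161);t=ray(f,k([388.5,350])/1.5,.154);t2=ray(f,k([388,393])/1.5,.154)
pl=ray(f,k([390,256])/1.5,.126) # flange
g=(ray(f,k([373,314])/1.5,.12)+ray(f,k([404.5,314])/1.5,.12))/2
print(c,e,t,t2,g)
a=lambda v:np.arctan2(v[1],v[0])
print("pointer",a(e-c),"tab",a(t2-c),"dist",np.hypot(*(t2-c)[:2]),np.hypot(*(t-c)[:2]),"green",a(g-c))
# fit circle of flange/knob: project candidates
th=np.linspace(0,2*np.pi,60)
im=cv2.resize(f["pixels"][:,:,::-1],None,fx=4,fy=4,interpolation=cv2.INTER_CUBIC)
for r,z,col in((.022,.161,(0,255,0)),(.034,.126,(0,0,255)),(.045,.118,(255,0,255))):
    P=proj(f,np.c_[c[0]+r*np.cos(th),c[1]+r*np.sin(th),0*th+z])
    cv2.polylines(im,[(P*4+2).astype(int)],True,col,1)
cv2.imwrite("pics/w1c.png",im[440:1120,760:1340][:600])
E
```

```text
[ 0.53157762 -0.15517266  0.161     ] [ 0.5084728  -0.15876289  0.161     ] [ 0.51397486 -0.19955503  0.154     ] [ 0.50335359 -0.22775336  0.154     ] [ 0.51784044 -0.19067966  0.12      ]
pointer -2.9874368578734303 tab -1.941666111769829 dist 0.07787523968400785 0.04774570204047277 green -1.9399472313593324
```

View pics/w1c.png

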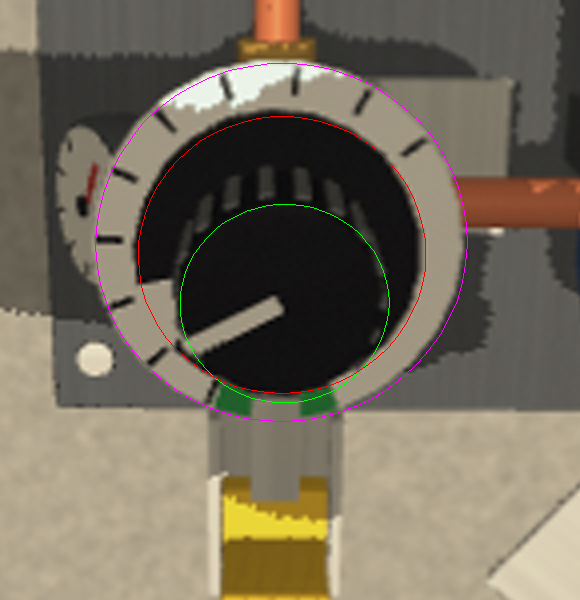

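The overlay circles fit to about 1 mm. The knob axis is at (0.531, -0.155) and the pointer is 1.05 rad clockwise of zero. I'm descending to grip it.

>>> arm_command --targets '[[[0,0,0],[-0.006,0.011,0.1],1],[[0,0,0],[0,0,0.1],1],[[0,0,0],[0,0,0.1],1],[[0,0,0],[0,0,0.1],1],[[0,0,0],[0,0,0.05],1],[[0,0,0],[0,0,0.042],1],[[0,0,0],[0,0,0],1],[[0,0,0],[0,0,0],0.4]]'

```text
time_s: 4.75
tool_pos: [0.5316, -0.156, 0.1295]
ee_rot: [3.141, -0.0, 1.215]
force: [0.5, -0.5, 0.6]
opening: 0.0734
grip_force: 0.0
```

>>> arm_command --targets '[[[0,0,0],[0,0,0],0.3],[[0,0,0],[0,0,0],0.2],[[0,0,0],[0,0,0],0],[[0,0,0],[0,0,0],0],[[0,0,0],[0,0,0],0],[[0,0,0],[0,0,0],0],[[0,0,0],[0,0,0],0],[[0,0,0],[0,0,0],0]]'

```text
time_s: 5.55
tool_pos: [0.5313, -0.1556, 0.13]
ee_rot: [3.141, -0.001, 1.215]
force: [-3.2, 1.5, 7.2]
opening: 0.0429
grip_force: 60.1
```

>>> arm_command --targets '[[[0,0,-0.0209],[0,0,0],0],[[0,0,-0.0209],[0,0,0],0],[[0,0,-0.0209],[0,0,0],0],[[0,0,-0.0209],[0,0,0],0],[[0,0,-0.0209],[0,0,0],0],[[0,0,-0.0209],[0,0,0],0],[[0,0,-0.0209],[0,0,0],0],[[0,0,-0.0209],[0,0,0],0]]'

```text
time_s: 6.35
tool_pos: [0.5318, -0.1555, 0.13]
ee_rot: [3.14, 0.001, 2.271]
force: [-0.8, 1.4, 5.5]
opening: 0.0427
grip_force: 60.0
```

>>> arm_command --targets '[[[0,0,0],[0,0,0],0],[[0,0,0],[0,0,0],0],[[0,0,0],[0,0,0],0.6],[[0,0,0],[0,0,0],1],[[0,0,0],[0,0,0],1],[[0,0,0],[0,0,0],1],[[0,0,0],[0,0,-0.1],1],[[0,0,0],[0,0,-0.15],1]]'

```text
time_s: 7.15
tool_pos: [0.5293, -0.1551, 0.2022]
ee_rot: [-3.137, -0.004, 2.265]
force: [2.4, -0.2, 0.5]
opening: 0.0857
grip_force: 0.0
```

>>> arm_command --targets '[[[0,0,0],[0,0,-0.15],1],[[0,0,0],[0,0,-0.1],1],[[0,0,0.0235],[0,0,0],0],[[0,0,0.0235],[0,0,0],0],[[0,0,0.0235],[0,0,0],0],[[0,0,0.0235],[0,0,0],0],[[0,0,0.0235],[0,0,0],0],[[0,0,0.0235],[0,0,0],0]]'

```text
time_s: 7.95
tool_pos: [0.5309, -0.1557, 0.2786]
ee_rot: [-3.141, 0.0, 1.373]
force: [-0.0, 0.1, 0.4]
opening: 0.0002
grip_force: 0.0
```

>>> arm_command --targets '[[[0,0,0.0235],[0,0,0],0],[[0,0,0.003],[0,0,0],0],[[0,0,0],[0,0,0],0],[[0,0,0],[0,0,0],0]]'

```text
time_s: 8.35
tool_pos: [0.531, -0.1556, 0.2786]
ee_rot: [-3.141, 0.0, 1.217]
force: [0.0, 0.4, 0.3]
opening: -0.0002
grip_force: 0.0
```

```bash
python3 - <<'E'
from h import *
s=state();print(s["time_s"],s["tool_pos"],s["ee_rot"],s["opening"])
f=grab_frame("wrist")
show(f,"pics/w2.png",(180,100,340,290),3.1)
print(proj(f,[[.531,-.155,.161]]))
E
```

```text
8.35 [ 0.53099683 -0.15557601  0.27863153] [-3.14149169e+00  5.54150698e-07  1.21658190e+00] -0.0001694285615292748
[[256.09574238 183.24561425]]
```

View pics/w2.png

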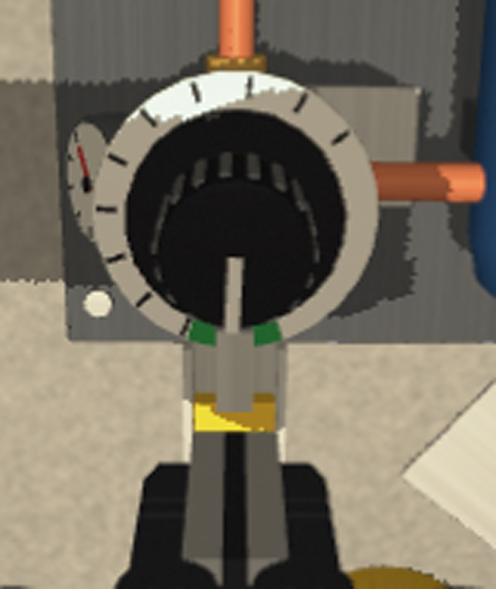

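The pointer at (234,290) lines up with the lock's tongue between the green marks, so the knob is at zero. Next I push the lock from outside with the fingers closed.

>>> arm_command --targets '[[[0,0,0],[-0.12,0,0],0],[[0,0,0],[-0.12,0,0],0],[[0,0,0],[-0.12,0,0],0],[[0,0,0],[0,0,0.12],0],[[0,0,0],[0,0,0.12],0],[[0,0,0],[0,0,0.12],0],[[0,0,0],[0,0,0.12],0],[[0,0,0],[0,0,0],0]]'

```text
time_s: 9.2
tool_pos: [0.4906, -0.2553, 0.1307]
ee_rot: [-3.134, 0.0, 1.215]
force: [0.2, 0.1, -0.3]
opening: 0.0002
grip_force: 0.0
```

>>> arm_command --targets '[[[0,0,0],[0.02,0,0],0],[[0,0,0],[0.02,0,0],0],[[0,0,0],[0.01,0,0],0],[[0,0,0],[0.01,0,0],0],[[0,0,0],[0.01,0,0],0],[[0,0,0],[0.01,0,0],0],[[0,0,0],[0.01,0,0],0],[[0,0,0],[0,0,0],0]]'

```text
time_s: 10.0
tool_pos: [0.5028, -0.231, 0.1347]
ee_rot: [-3.141, -0.0, 1.214]
force: [-0.1, -0.3, 0.2]
opening: -0.0004
grip_force: 0.4
```

>>> arm_command --targets '[[[0,0,0],[0.006,0,0],0],[[0,0,0],[0.006,0,0],0],[[0,0,0],[0,0,0],0],[[0,0,0],[0,0,0],0]]'

```text
time_s: 10.4
tool_pos: [0.5036, -0.2287, 0.1346]
ee_rot: [-3.141, 0.001, 1.213]
force: [-2.4, -4.3, 1.1]
opening: 0.0
grip_force: 2.4
```

```bash
python3 - <<'E'
from h import *
f=grab_frame("wrist");s=state();print(s["force"],s["tool_pos"])
show(f,"pics/w3.png",(150,0,370,384),1.5)
E
```

```text
[-0.68939558 -3.85648839  0.72292683] [ 0.50365905 -0.22866545  0.13464936]
```

View pics/w3.png

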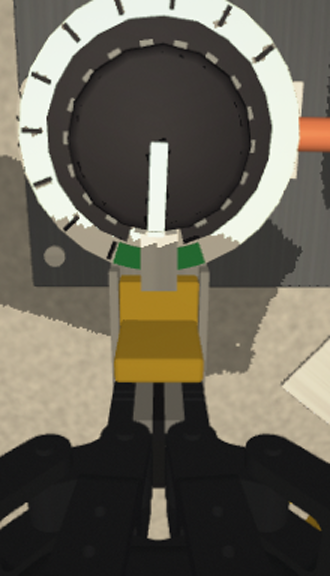

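The wrist view shows the fingers touching the tab at (158,370), with the tongue partly at the notch. Force is only about 4 N, so I'm pushing on to the stop.

>>> arm_command --targets '[[[0,0,0],[0.006,0,0],0],[[0,0,0],[0.006,0,0],0],[[0,0,0],[0.006,0,0],0],[[0,0,0],[0,0,0],0],[[0,0,0],[0,0,0],0]]'

```text
time_s: 10.95
tool_pos: [0.504, -0.2277, 0.1347]
ee_rot: [3.141, 0.006, 1.21]
force: [-5.0, -16.0, -0.8]
opening: -0.0004
grip_force: 8.2
```

>>> arm_command --targets '[[[0,0,0],[-0.03,0,0],0],[[0,0,0],[-0.06,0,0],0],[[0,0,0],[0,0,-0.12],0],[[0,0,0],[0,0,-0.15],0],[[0,0,0],[0,0,-0.15],0],[[0,0,0],[0,0,-0.08],1],[[0,0,0],[0,0,0],1],[[0,0,0],[0,0,0],1]]'

```text
time_s: 11.75
tool_pos: [0.4966, -0.2471, 0.2844]
ee_rot: [-3.141, -0.002, 1.215]
force: [-0.8, -0.6, -0.4]
opening: 0.0429
grip_force: 0.0
```

```bash
python3 - <<'E'
from h import *
s=state();print(s["time_s"],s["tool_pos"],s["ee_rot"])
f=grab_frame("wrist")
im=f["pixels"][:,:,::-1].copy();im=cv2.resize(im,None,fx=3,fy=3,interpolation=cv2.INTER_CUBIC)
d=np.array([-.356,-.934]);n=np.array([.934,-.356]);c=np.array([.531,-.155])
def tab(r,col):
    P=[np.r_[c+d*(r+a)+n*b,.154] for a,b in((-.004,-.013),(.004,-.013),(.004,.013),(-.004,.013))]
    cv2.polylines(im,[(proj(f,P)*3+1).astype(int)],True,col,1)
tab(.079,(0,0,255));tab(.063,(255,0,255))
u,v=(proj(f,[[*c,.15]])[0]*3).astype(int)
cv2.imwrite("pics/w4.png",im[max(0,v-150):v+300,max(0,u-250):u+250])
E
```

```text
11.75 [ 0.49663218 -0.24710451  0.28443043] [-3.14143470e+00 -1.78087255e-03  1.21489423e+00]
```

View pics/w4.png

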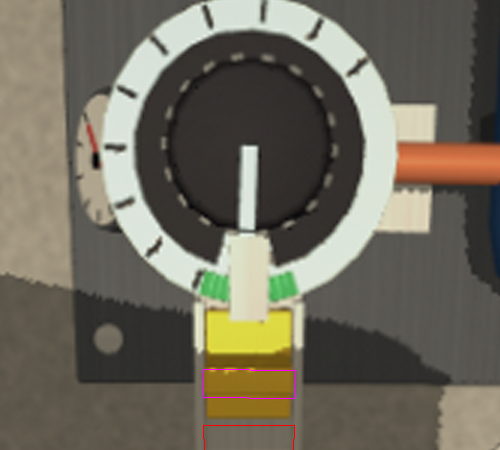

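The lock tab sits on the magenta home outline with its tongue in the notch, and the pointer is on the mark. Next is the cap.

>>> arm_command --targets '[[[0,0,0],[0.141,0,0],1],[[0,0,0],[0.141,0,0],1],[[0,0,0],[0.141,0,0],1],[[0,0,0],[0.141,0,0],1],[[0,0,0],[0.141,0,0],1],[[0,0,0],[0.141,0,0],1],[[0,0,0],[0.141,0,0],1],[[0,0,0],[0.141,0,0],1]]'

```text
time_s: 12.6
tool_pos: [0.6142, 0.0708, 0.2827]
ee_rot: [-3.139, 0.001, 1.214]
force: [1.3, 0.6, 1.0]
opening: 0.0856
grip_force: 0.0
```

>>> arm_command --targets '[[[0,0,0],[0,0,0],1],[[0,0,0],[0,0,0],1]]'

```text
time_s: 12.8
tool_pos: [0.614, 0.0701, 0.2824]
ee_rot: [-3.138, 0.002, 1.216]
force: [0.3, -1.3, 0.9]
opening: 0.0857
grip_force: 0.0
```

```bash
python3 - <<'E'
from h import *
s=state();print(s["time_s"],s["tool_pos"],s["ee_rot"],np.round(s["joint_positions"],2))
f=grab_frame("wrist")
th=np.linspace(0,2*np.pi,80)
im=f["pixels"].astype(int);red=((im[...,0]>90)&(im[...,1]<im[...,0]*.45)&(im[...,2]<im[...,0]*.45)).astype(np.uint8)
p=proj(f,[[.615,.0695,.163]])[0];print("pred",p)
n,lab,st,ce=cv2.connectedComponentsWithStats(red);i=lab[int(p[1]),int(p[0])];print(st[i],ce[i])
# fit: match silhouette of cap (hull of top+bottom circles) to the red mask
from scipy.optimize import minimize
cn=max(cv2.findContours((lab==i).astype(np.uint8),0,1)[0],key=len);m=np.zeros(red.shape,np.uint8);cv2.fillPoly(m,[cn],1)
def sil(c,k=4):
    P=np.vstack([proj(f,np.c_[c[0]+.0313*np.cos(th),c[1]+.0313*np.sin(th),0*th+z]) for z in(.163,.133)])
    q=np.zeros(red.shape,np.uint8);cv2.fillConvexPoly(q,np.round(cv2.convexHull(P.astype(np.float32))*16).astype(int),1,shift=4);return q
best=min(((sil((x,y))^m).sum(),x,y) for x in np.arange(.607,.624,.001) for y in np.arange(.061,.079,.001));print(best,m.sum())
show(f,"pics/w5.png",(100,0,420,384),1.5)
E
```

```text
12.8 [0.61396908 0.07010121 0.28235373] [-3.13844692e+00  2.30141779e-03  1.21619642e+00] [-0.62  0.4   0.6   1.57 -0.24  1.24 -0.33]
pred [258.14983876 183.11091009]
[ 222  141   73   75 4158] [257.6005291  178.20827321]
(np.uint64(268), np.float64(0.615), np.float64(0.07100000000000001)) 4233
```

View pics/w5.png

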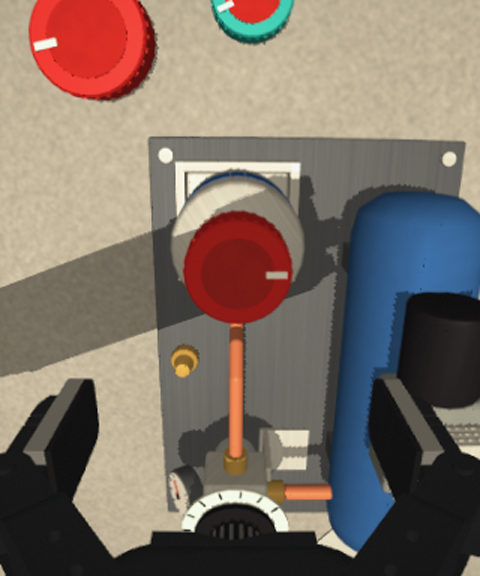

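The cap at (237,267) is red and sits on the cup. Three estimates agree on (0.615, 0.0705). I'm descending to grip it.

>>> arm_command --targets '[[[0,0,0],[0.003,0.003,0.1],1],[[0,0,0],[0,0,0.1],1],[[0,0,0],[0,0,0.1],1],[[0,0,0],[0,0,0.1],1],[[0,0,0],[0,0,0.06],1],[[0,0,0],[0,0,0.04],1],[[0,0,0],[0,0,0.02],1],[[0,0,0],[0,0,0],1]]'

```text
time_s: 13.65
tool_pos: [0.6157, 0.0684, 0.1284]
ee_rot: [-3.141, 0.0, 1.212]
force: [0.5, -0.1, 0.1]
opening: 0.0855
grip_force: 0.0
```

>>> arm_command --targets '[[[0,0,0],[0,0,0],0.8],[[0,0,0],[0,0,0],0.72],[[0,0,0],[0,0,0],0.65],[[0,0,0],[0,0,0],0.5],[[0,0,0],[0,0,0],0],[[0,0,0],[0,0,0],0],[[0,0,0],[0,0,0],0],[[0,0,0],[0,0,0],0]]'

```text
time_s: 14.45
tool_pos: [0.6168, 0.0692, 0.13]
ee_rot: [3.14, -0.001, 1.213]
force: [-0.3, -0.4, 6.9]
opening: 0.0607
grip_force: 64.2
```

>>> arm_command --targets '[[[0,0,-0.02],[0,0,0],0],[[0,0,-0.02],[0,0,-0.0008],0],[[0,0,-0.02],[0,0,-0.0008],0],[[0,0,-0.02],[0,0,-0.0008],0],[[0,0,0],[0,0,0],0]]'

```text
time_s: 14.95
tool_pos: [0.617, 0.0693, 0.1307]
ee_rot: [3.139, -0.001, 1.717]
force: [1.0, 0.3, 6.2]
opening: 0.0607
grip_force: 64.4
```

>>> arm_command --targets '[[[0,0,-0.0188],[0,0,-0.0008],0],[[0,0,-0.0188],[0,0,-0.0008],0],[[0,0,-0.0188],[0,0,-0.0008],0],[[0,0,-0.0188],[0,0,-0.0008],0],[[0,0,-0.0188],[0,0,-0.0008],0],[[0,0,-0.0188],[0,0,-0.0008],0],[[0,0,-0.0188],[0,0,-0.0008],0],[[0,0,0],[0,0,0],0]]'

```text
time_s: 15.75
tool_pos: [0.6168, 0.0701, 0.1322]
ee_rot: [3.139, 0.001, 2.543]
force: [0.4, 1.8, 6.8]
opening: 0.0605
grip_force: 64.4
```

```bash
python3 - <<'E'
from h import *
s=state();print(s["time_s"],s["tool_pos"],s["ee_rot"],s["force"],s["wrist_torque"])
w=grab_frame("wrist");t=grab_frame("top")
a=cv2.resize(w["pixels"],(640,480))[:,120:520]
b=cv2.resize(t["pixels"][140:220,210:290],(400,400),interpolation=cv2.INTER_CUBIC);b=np.vstack([b,np.zeros((80,400,3),np.uint8)])
cv2.imwrite("pics/w6.png",np.hstack([a,b])[:,:,::-1])
E
```

```text
15.75 [0.61676566 0.07008242 0.13216009] [3.13896550e+00 7.42025358e-04 2.54268213e+00] [0.42494953 1.8042723  6.82880687] [ 0.49838501 -0.01991974 -0.42133167]
```

View pics/w6.png

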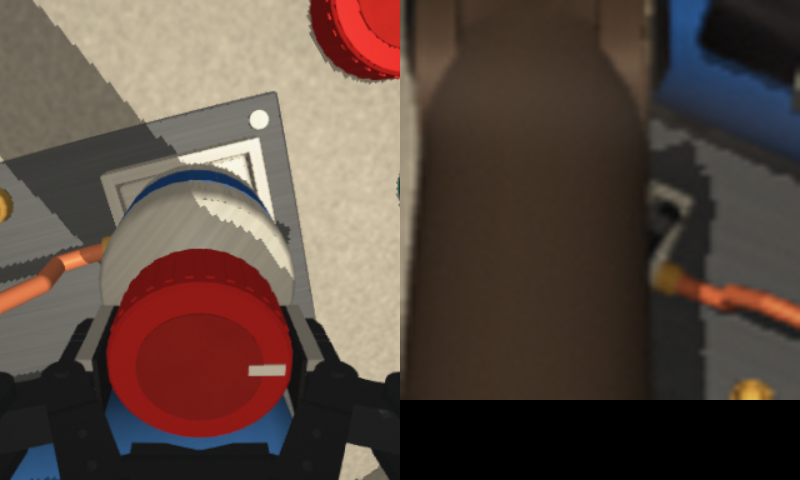

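The white cap mark at (267,370) is still to the tool's right, so the cap turned with the gripper by 1.33 rad. The cup is still in its seat. I'm lifting gently and watching the force.

>>> arm_command --targets '[[[0,0,0],[0,0,-0.004],0],[[0,0,0],[0,0,-0.004],0],[[0,0,0],[0,0,-0.004],0],[[0,0,0],[0,0,0],0]]'

```text
time_s: 16.25
tool_pos: [0.6157, 0.069, 0.1345]
ee_rot: [-3.141, -0.0, 2.542]
force: [1.6, 1.0, -1.5]
opening: 0.0607
grip_force: 66.0
```

>>> arm_command --targets '[[[0,0,0],[0,0,-0.005],0],[[0,0,0],[0,0,-0.005],0],[[0,0,0],[0,0,0],0]]'

```text
time_s: 16.55
tool_pos: [0.6159, 0.0689, 0.138]
ee_rot: [-3.141, 0.0, 2.543]
force: [0.1, 0.2, -0.7]
opening: 0.0608
grip_force: 66.1
```

>>> arm_command --targets '[[[0,0,0],[0,0,-0.035],0],[[0,0,0],[0,0,-0.035],0],[[0,0,0],[0,0,-0.033],0],[[0,0,0],[0,0,0],0],[[0,0,0],[0,0,0],0],[[0,0,0],[0,0,0],0]]'

```text
time_s: 17.15
tool_pos: [0.6157, 0.0692, 0.1683]
ee_rot: [-3.141, -0.0, 2.543]
force: [0.3, 0.3, -0.1]
opening: 0.0608
grip_force: 66.0
```

```bash
python3 - <<'E'
from h import *
s=state();print(s["time_s"],s["tool_pos"],s["ee_rot"],s["force"],s["grip_force"])
w=grab_frame("wrist");t=grab_frame("scene")
a=cv2.resize(w["pixels"],(640,480))[:,120:520]
b=cv2.resize(t["pixels"][150:270,200:300],(400,480),interpolation=cv2.INTER_CUBIC)
cv2.imwrite("pics/w7.png",np.hstack([a,b])[:,:,::-1])
E
```

```text
17.15 [0.61567784 0.06917813 0.16833205] [-3.14134962e+00 -3.90894890e-04  2.54294913e+00] [ 0.30634682  0.27081917 -0.08532595] 66.04231140576303
```

View pics/w7.png

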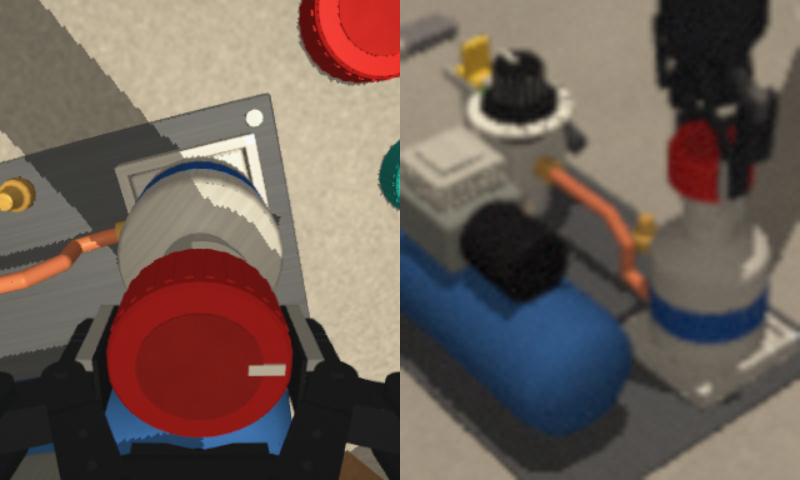

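The cap is held level above the neck (700,160), the cup is still in its seat, the nozzle is standing, and the lock is in. I'm handing the job in.

```bash
python3 -c "
from bench import *
print(finish_job())"
```

```text
the job is handed in; nothing more can be done
None
```

I handed the job in with the knob on zero, the lock home, and the cap unscrewed about 1.33 rad and held level about 2 cm above the mouth of the seated cup; no verdict came back.

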